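Put the fastener case away and shut the drawers

TASK

Close up this assembly station with the fingertips only: push the raised lid of the fastener case down shut, and only then push the tray that carries the case fully home into its housing. Push the drawer of the other housing fully home too, before or after. Push without slamming; do not grip anything, do not put the fingers inside the lid or the drawer, and leave the screwdriver, jar and mug where they are.

Things in the scene. Friction and masses are not known exactly. Their poses are not given: they have to be found in the camera images.
- tray (a joint): How far the black tray is pulled out of its housing, m: 0 is fully home, 0.19 the stop; starts 0.15 to 0.185 out. About 2.5 N of friction, no spring, stays where it is left. Upright front panel 160 wide, 62 high (6 to 68 mm above the bench), 12 thick. The black fastener case (140 wide, 120 deep, 44 high, foot 12 mm above the bench) is fixed on it, 15 to 135 mm behind the panel's outer face.
- tray_unit: Low grey steel housing of the tray, fixed to the bench: 190 wide, 240 deep, 82 high, open in front. Origin: middle of the mouth, at bench height; x points into the housing (away from the robot), z up.
- drawer_unit: The same kind of housing, with the drawer; same size, origin and axes.
- drawer (a joint): How far the drawer is pulled out of the other housing (same size and look), m: 0 is fully home, 0.15 the stop; it starts 0.05 to 0.12 out. About 2.5 N of friction, no spring. Black open drawer with dividers and parts, front panel as on the tray. Its inside (floor, walls, dividers, the panel's inner face) is not to be touched.
- lid (a joint): Angle of the grey case lid, rad: 0 is shut (flat), 1.4 the stop; starts 0.9 to 1.3. A stiff hinge at the far rim (0.13 N m, 1 to 2 N at the free edge) holds it where it is left; no latch. Plate 144 wide, 122 from hinge to free edge, 5 thick. Raised, its free edge is up and nearer the front panel, and its outer face looks up and towards the housing. Its underside is not to be touched.
- tray_front (a point): Centre of the outer face of the tray's front panel, 37 mm above the bench; moves with the tray. Its x axis points level into the housing (the direction to push), y along the panel to the left, z up. The housing's mouth lies in the plane of this face when the tray is home.
- drawer_front (a point): The same point and axes on the drawer's front panel.
- lid_hinge (a point): Point on the hinge line, at the middle of the lid's width, on the outer face of the lid. 135 mm behind tray_front and 61 mm above the bench when the lid is shut (within 5 mm of that when it is raised).
- lid_edge (a point): Middle of the lid's free edge, on its outer face, 122 mm from lid_hinge; moves with the lid.
- screwdriver: Loose black-handled screwdriver, 170 long, lying on the bench between the two pull-outs, handle towards the robot, under 30 thick; origin under it. To be left alone.
- jar: Loose white jar with a steel cap, 56 across, 75 high, standing on the bench to the left of the work (+y); origin under its middle. To be left alone.
- mug: Loose white mug, 76 across, 90 high, standing on the bench to the right of the work (-y); origin under its middle. To be left alone.

How it is judged (in metres and radians):
On the way, in this order (a step that is already met when the one before it is completed fails the run):
1. the lid is shut while the tray is still out (value of joint lid below 0.06 rad and value of joint tray above 0.1 m), for 0.1 s.
2. the tray is fully home with the lid shut (value of joint tray below 0.006 m and value of joint lid below 0.06 rad), for 0.1 s.
At the end, for the whole second after the job is handed in: The lid is within 0.06 rad of shut, the tray and the drawer each within 6 mm of home, and the bystanders stand still where they were (all of step 2 and value of joint drawer below 0.006 m and linear speed of each of screwdriver, jar, mug below 0.02 m/s); the robot touches nothing.
It fails at once if the tray goes in (less than 0.10 m out) with the lid still raised (value of joint tray below 0.1 m and value of joint lid above 0.15 rad).
It fails at once if the tray or drawer is slammed (over 0.5 m/s) or the lid (over 5 rad/s) (velocity of joint any of tray, drawer below -0.5 m/s or velocity of joint lid below -5 rad/s).
It fails at once if the fingers reach inside the lid or the drawer to grip it (contact force between the fingers and lid_c1 above 1 N or contact force between the fingers and drawer_c1 above 1 N or contact force between the fingers and drawer_c2 above 1 N or contact force between the fingers and drawer_c3 above 1 N or contact force between the fingers and drawer_c4 above 1 N or contact force between the fingers and drawer_c5 above 1 N or contact force between the fingers and drawer_c6 above 1 N or contact force between the fingers and drawer_c7 above 1 N).
It fails at once if a bystander is moved, lifted or carried (over 25 mm) (distance of any of screwdriver, jar, mug from where it was at the start of the episode above 0.025 m).
It also fails if it takes over 58 s, if anything falls off the work surface, if the arm or the gripper's body presses on something with over 40 N, if the wrist force passes 120 N, or if a joint passes its speed limit or range.

ROBOT

A 6-joint arm with a two-finger parallel gripper is mounted at the origin on the work surface. World frame = base frame: x ahead of the robot, y to its left, z up, the work surface at z = 0. Lengths are in mm, angles in rad, forces in N, time in s.
With the tool pointing down it reaches from about 300 to 775 mm from the base axis. Payload 14.6 kg.
Tool frame: the origin (TCP) lies midway between the tips of the shut fingers; the grasp point (between the pads) lies behind it (manip.grip_depth is the z of the grasp point in the tool frame, in mm); z points along the fingers, y is the line along which they close (so a half turn about z gives the same grasp; the last joint's range is limited). The gripper opens to 94 mm and grips with 3 to 60 N. Pads are 16 mm wide; open, the fingers measure 119 mm over their backs; the gripper's body (75 mm by 177 mm) begins 78 mm behind the grasp point.
Start: joints at [1.078, 0.3, 1.521, -0, 1.321, -0.067], TCP at [227.173, 500.881, 205.446] pointing down, gripper open.
Joint ranges: [-3.03, 3.03], [-0.79, 2.21], [0.23, 2.52], [-1.04, 4.18], [0, 3.07], [-2.55, 2.55]. Speed limits (rad/s): [2.22, 2.22, 2.57, 3.14, 3.14, 3.14].

INTERFACE

Orientations are given as [roll, pitch, yaw] about the fixed x, y, z axes, in that order (R = Rz(yaw) Ry(pitch) Rx(roll)).
In Python, from cell import manip gives the robot as it stands.
- The arm moves only by the shell command python3 nudge.py FILE [OPENING] [FORCE], which reads ROWS from the file FILE. ROWS is a JSON list of rows, 1 to 5 of them, each written [[dx, dy, dz], [rx, ry, rz]]: dx, dy, dz in units of 25 mm, then a rotation vector rx, ry, rz in units of 0.05 rad; each row is the pose to reach, as a shift and turn from the pose commanded when the command began, along the tool's axes at that moment; what a row does not reach only later rows make up. A row lasts 1/10 s, in which the tool goes at most 50 mm and 0.15 rad, less where a joint would pass 70% of its speed; a pose out of reach is approached as far as the arm can. OPENING is the finger opening in mm, set as the command begins (- or left out keeps the last). The fingers move at their own pace and stop on an object; FORCE is the grip in N (left out, the last holds). Time passes only in rows, so rows that do not move let the fingers close. It prints the time, the measured TCP pose, the force, the opening and the grip force at its end. Input that does not fit is refused with a message, and nothing moves.
- manip.read_state(): the state, without advancing time (a new reading comes with each control period).
- manip.camera(name): name is "scene" or "top" or "wrist"; returns (picture, depth): 480x640x3 uint8, red, green, blue; 480x640 float32, mm along the optical axis (not along the pixel's ray), 0 where there is no reading.
- manip.camera_info(name): a dict with "K" (3x3 intrinsics, pixels), "rvec" (rotation vector, rad) and "tvec" (3), from world to camera coordinates, as OpenCV has them; the wrist camera has in their place "mount" (4x4, takes a point from camera to tool coordinates, whose origin is the TCP and whose axes are the flange's). Camera axes: x right, y down, z forward; pixel columns grow to the right and rows downward; lengths in mm; the calibration is good to about 2 mm. A picture is of the moment at which its call begins: read the wrist's pose just before it. camera_info takes no time and is no camera call.
- manip.sign_off(): hands the job in; it is judged then, once.
The state is a dict: "clock": time; "joints": joint angles; "qd": joint speeds; "effort": joint torques, N m; "eef_pos": TCP position; "eef_rot": TCP orientation; "wrist_force": force on the tool from outside, world axes, zero at the start; "moment": the same for the moment, N m; "finger_gap": finger opening in mm; "finger_force": force on a finger pad.
Only numpy, scipy, OpenCV 4.12 (cv2) and the standard library are available. Lean on these libraries where they do the work, as an engineer would, in place of code of your own. Each camera call takes 0.05 s, during which the arm holds its last target. There are 200 camera calls.

## Working session

There is one attempt and no reset: what is moved stays moved. The work goes in short steps, Python scripts to look and compute and a shell command to move; the robot and the scene stay as the last step left them, time stands still between calls to the robot, and variables do not carry over. Pictures are saved under pics/ and viewed, at most 10 in all, crops included, and the job is handed in when it is done.

```bash
ls; mkdir -p pics
python3 - <<'E'
from cell import manip
import cv2,numpy as np
for n in ["scene","top"]:
    p,d=manip.camera(n); np.savez(f"pics/{n}0.npz",p=p,d=d); cv2.imwrite(f"pics/{n}0.png",p[:,:,::-1])
    i=manip.camera_info(n); print(n,i)
s=manip.read_state(); print(s, manip.grip_depth)
E
```

```text
cell.py
nudge.py
pics
scene {'K': array([[493.66526385,   0.        , 322.52829913],
       [  0.        , 493.66526385, 248.07413784],
       [  0.        ,   0.        ,   1.        ]]), 'rvec': array([ 0.71919737,  2.80864449, -0.80383795]), 'tvec': array([ 543.73780637, -220.59408749, 1257.02876278])}
top {'K': array([[525.0036574 ,   0.        , 332.14176568],
       [  0.        , 525.0036574 , 247.2483996 ],
       [  0.        ,   0.        ,   1.        ]]), 'rvec': array([ 2.1377798 , -2.05698828,  0.24219761]), 'tvec': array([  -9.07326986,  609.64730858, 1255.22198749])}
{'clock': 0.1, 'joints': array([ 1.07837244e+00,  3.00387090e-01,  1.52149930e+00,  1.49275578e-05,
        1.32070705e+00, -6.65947000e-02]), 'qd': array([-0.00019029, -0.00155851, -0.00263934,  0.00023868, -0.00202225,
        0.0001304 ]), 'effort': array([-1.59508098e-03, -5.32637787e+01, -3.53282726e+01,  7.08582345e-02,
        2.34507979e-02, -3.44784723e-05]), 'eef_pos': array([227.07974523, 500.68241351, 204.9670113 ]), 'eef_rot': array([-3.14059506e+00, -8.10247096e-05,  2.71575973e+00]), 'wrist_force': array([-0.28390547, -0.24523625,  0.51813736]), 'moment': array([-0.0322905 , -0.0041119 ,  0.03654875]), 'finger_force': 0.0, 'finger_gap': 94.37723974600063} -18.8
```

View pics/scene0.png

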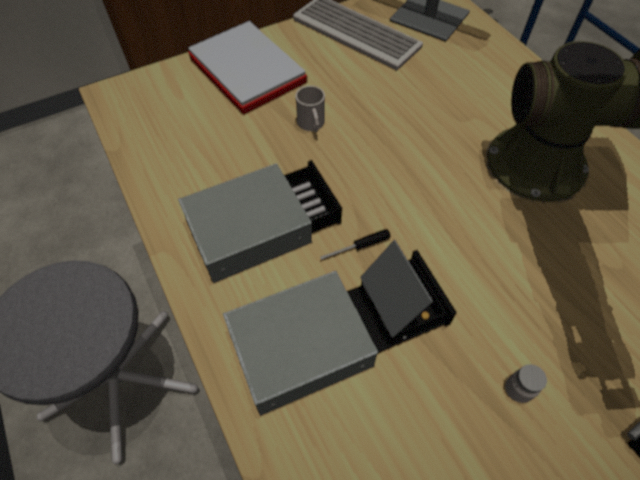

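View pics/top0.png

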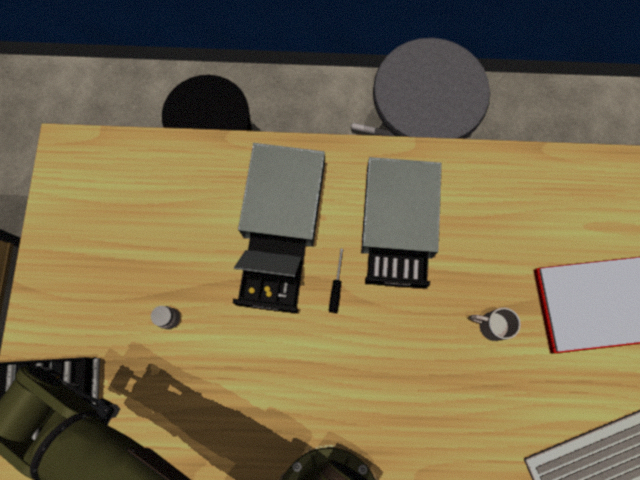

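The scene picture shows the tray (lid raised, near (400,290)) and the drawer (near (315,195)), both pointing towards the robot. In the top view the tray panel is at about (235–298, 305), the lid edge at about (236–300, 268), the drawer panel at about (367–428, 283), the screwdriver at (337, 250–310), the jar at (165,317) and the mug at (502,323). Next I'll work out metric positions from depth.

```bash
cat > h.py <<'E'
import numpy as np,cv2
from cell import manip
def cloud(n,d):
    i=manip.camera_info(n);K=i["K"];R=cv2.Rodrigues(i["rvec"])[0];v,u=np.mgrid[:480,:640]
    P=np.stack([(u-K[0,2])/K[0,0]*d,(v-K[1,2])/K[1,1]*d,d],-1)
    W=(P-i["tvec"])@R; W[d==0]=np.nan; return W
def proj(n,p):
    i=manip.camera_info(n);return cv2.projectPoints(np.float64(p).reshape(-1,1,3),i["rvec"],i["tvec"],i["K"],None)[0][:,0]
E
python3 - <<'E'
from h import *
a=np.load("pics/top0.npz");W=cloud("top",a["d"]);v,u=np.mgrid[:480,:640]
def reg(c0,c1,r0,r1): return (u>=c0)&(u<=c1)&(v>=r0)&(v<=r1)
def rect(m,t):
    P=W[m]; r=cv2.minAreaRect(P[:,:2].astype(np.float32)); print(t,m.sum(),"z",np.nanmedian(P[:,2]).round(1),np.round(r[0],1),np.round(r[1],1),round(r[2],2)); print(cv2.boxPoints(r).round(1).tolist())
z=W[...,2]
rect(reg(225,335,135,250)&(z>76)&(z<90),"trayU")
rect(reg(350,455,150,262)&(z>76)&(z<90),"drawU")
m=reg(225,320,240,290)&(z>68);P=W[m]
rect(m,"lid")
c=P.mean(0);print("lid c",c,"normal",np.linalg.svd(P-c)[2][2],"zmin/max",P[:,2].min(),P[:,2].max(),"top",P[P[:,2]>P[:,2].max()-6].mean(0))
rect(reg(225,310,290,320)&(z>60)&(z<76),"trayP")
rect(reg(355,440,272,300)&(z>58)&(z<76),"drawP")
rect(reg(140,190,295,340)&(z>50),"jar");rect(reg(465,530,300,350)&(z>50),"mug");rect(reg(320,350,245,318)&(z>7)&(z<40),"screw")
print("table z",np.nanmedian(z[380:400,420:500]))
p=a["p"][225:320,225:450];cv2.imwrite("pics/top0c.png",cv2.resize(p,None,fx=3.5,fy=3.5,interpolation=2)[:,:,::-1])
E
```

```text
trayU 6443 z 81.8 [754.4 149.1] [190.6 242.8] 84.71
[[624.7999877929688, 65.4000015258789], [866.5, 43.0], [884.0999755859375, 232.89999389648438], [642.4000244140625, 255.1999969482422]]
drawU 6551 z 81.7 [ 729.5 -161.7] [190.8 243.1] 87.82
[[604.4000244140625, -252.39999389648438], [847.2999877929688, -261.70001220703125], [854.5999755859375, -71.0], [611.5999755859375, -61.70000076293945]]
lid 1111 z 122.1 [577.  155.1] [163.6 112.3] 84.69
[[513.5, 78.9000015258789], [625.4000244140625, 68.5], [640.5, 231.39999389648438], [528.7000122070312, 241.8000030517578]]
lid c [551.25557237 166.44080783 120.91102579] normal [-0.83350058  0.07377539 -0.54757098] zmin/max 68.05298377675796 165.3083913181604 top [524.59017022 168.34386357 161.48469312]
trayP 346 z 67.0 [460.6 176.2] [ 32.9 157.3] 1.25
[[442.5, 254.5], [445.8999938964844, 97.19999694824219], [478.79998779296875, 98.0], [475.3999938964844, 255.1999969482422]]
drawP 346 z 66.6 [ 531.7 -153.4] [ 24.5 159.9] 2.51
[[516.0, -74.0999984741211], [522.9000244140625, -233.8000030517578], [547.4000244140625, -232.8000030517578], [540.4000244140625, -73.0]]
jar 382 z 74.1 [420.6 425.3] [48.5 49.8] 18.16
[[389.79998779296875, 441.3999938964844], [405.29998779296875, 394.1000061035156], [451.3999938964844, 409.29998779296875], [435.8999938964844, 456.5]]
mug 513 z 77.5 [ 442.9 -398. ] [101.4  76.1] 46.43
[[380.29998779296875, -408.5], [435.5, -460.8999938964844], [505.3999938964844, -387.3999938964844], [450.20001220703125, -335.0]]
screw 398 z 21.6 [ 5.397e+02 -3.000e-01] [176.2  70. ] 1.15
[[450.8999938964844, 33.0], [452.29998779296875, -37.099998474121094], [628.5, -33.5], [627.0999755859375, 36.5]]
table z -0.5496364134438293
```

View pics/top0c.png

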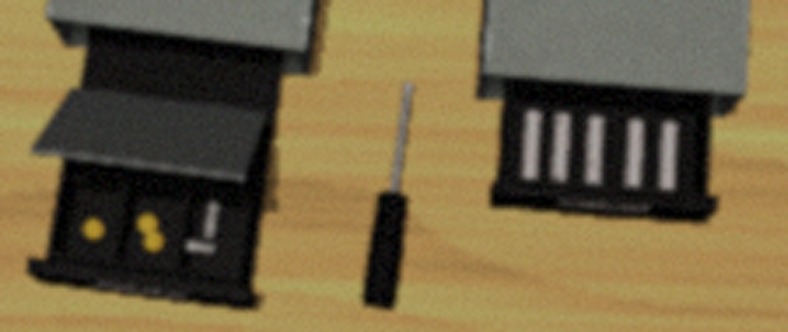

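Crop: tray panel's outer top edge runs from crop (30,272) to (258,303), the drawer's from (492,203) to (712,217), and the lid's free edge from (35,152) to (245,180). The housing sizes come out right (190.6 x 243). Now I'll put these in each unit's own frame.

```bash
cat >> h.py <<'E'
def ray(n,px,z):
    i=manip.camera_info(n);R=cv2.Rodrigues(i["rvec"])[0];c=-R.T@i["tvec"]
    r=R.T@np.linalg.inv(i["K"])@[*px,1];return c+r*(z-c[2])/r[2]
YT,YD=np.radians(84.71-90),np.radians(87.82-90)
MT,MD=np.array([635.,160.2]),np.array([609.2,-157.1])
def loc(M,Y,p): c,s=np.cos(Y),np.sin(Y); q=np.asarray(p)[...,:2]-M; return np.stack([q[...,0]*c+q[...,1]*s,-q[...,0]*s+q[...,1]*c],-1)
def wor(M,Y,p): c,s=np.cos(Y),np.sin(Y); return M+[p[0]*c-p[1]*s,p[0]*s+p[1]*c]
def go(x,y,z,yaw=None):
    from scipy.spatial.transform import Rotation as r
    s=manip.read_state();R=r.from_euler("xyz",s["eef_rot"]);d=R.inv().apply(np.array([x,y,z])-s["eef_pos"])
    rv=[0,0,0] if yaw is None else (R.inv()*r.from_euler("xyz",[np.pi,0,yaw])).as_rotvec()
    print("from",s["eef_pos"].round(1),"F",s["wrist_force"].round(1),"t",s["clock"],"delta",d.round(1),"rv",np.round(rv,3))
E
python3 - <<'E'
from h import *
f=lambda c:(225+c[0]/3.5,225+c[1]/3.5)
for t,M,Y,z,pts in [("trayP",MT,YT,68,[(30,272),(258,303)]),("drawP",MD,YD,68,[(492,203),(712,217)]),("lidedge",MT,YT,163,[(35,152),(245,180)])]:
    for c in pts:
        w=ray("top",f(c),z);print(t,w.round(1),"local",loc(M,Y,w).round(1))
a=np.load("pics/top0.npz");W=cloud("top",a["d"])
P=W[240:290,225:320].reshape(-1,3);P=P[P[:,2]>75];L=loc(MT,YT,P)
k=np.polyfit(P[:,2],L[:,0],1);print("lid x at z=61",np.polyval(k,61),"angle",np.arctan2(1,-k[0]),"edge x at163",np.polyval(k,163),"resid",np.std(L[:,0]-np.polyval(k,P[:,2])), "y",L[:,1].min(),L[:,1].max())
for r,off in [(95,40)]:
    th=.99;print(wor(MT,YT,(np.polyval(k,61)-r*np.cos(th)+off*np.sin(th),0)),61+r*np.sin(th)+off*np.cos(th))
go(572,166,205,np.pi+YT)
E
```

```text
trayP [460.2 252.2  68. ] local [-182.6   75.5]
trayP [444.6  90.4  68. ] local [-183.2  -87.1]
drawP [522.  -72.3  68. ] local [-90.4  81.4]
drawP [ 518.  -228.9   68. ] local [-88.4 -75.2]
lidedge [528.6 237.3 163. ] local [-113.1   67. ]
lidedge [515.1  97.1 163. ] local [-113.5  -73.9]
lid x at z=61 -45.030444539448524 angle 0.9941888166044743 edge x at163 -111.3641536891415 resid 1.433216973089241 y -72.63025434925889 71.43210527065523
[571.55643223 166.07431373] 162.37006239031294
from [227.1 500.7 205. ] F [-0.3 -0.2  0.5] t 0.1 delta [-4.524e+02 -1.623e+02  1.000e-01] rv [-0.001 -0.    -0.334]
```

Careful with the scale: shifts go in units of 25 mm and turns go in units of 0.05 rad. That gives: -210 mm is -8.4, -165 mm is -6.6, -0.334 rad is -6.68.

```bash
echo '[[[-1.2,-0.44,0],[0,0,-1]],[[-3,-1.08,0],[0,0,-2.4]],[[-4.8,-1.72,0],[0,0,-3.8]],[[-6.6,-2.36,0],[0,0,-5.2]],[[-8.4,-3,0],[0,0,-6.68]]]' > path.dat && python3 nudge.py path.dat 0 20
python3 - <<'E'
from h import *
go(571.5,166,205,np.pi+YT)
E
```

```text
clock: 0.6
eef_pos: [388.4, 344.3, 205.3]
eef_rot: [-3.141, -0.0, 3.053]
wrist_force: [0.5, 0.6, -0.0]
finger_gap: 57.4
finger_force: 0.0
from [388.4 344.3 205.3] F [ 0.5  0.6 -0. ] t 0.6 delta [-198.2 -161.4    0.3] rv [-0.    -0.     0.004]
```

Converted, -185 mm is -7.4, -150 mm is -6.

```bash
echo '[[[-1.4,-1.16,0],[0,0,0]],[[-2.8,-2.28,0],[0,0,0]],[[-4.4,-3.6,0],[0,0,0]],[[-6,-4.88,0],[0,0,0]],[[-7.4,-6,0],[0,0,0]]]' > path.dat && python3 nudge.py path.dat 0 20
echo '[[[-0.32,-0.24,0],[0,0,0]],[[-0.52,-0.44,0],[0,0,0]],[[-0.52,-0.44,0],[0,0,0]],[[-0.52,-0.44,0],[0,0,0]]]' > path.dat && python3 nudge.py path.dat 0
python3 - <<'E'
from h import *
go(571.5,166,165,np.pi+YT)
p,d=manip.camera("scene");cv2.imwrite("pics/s1.png",cv2.resize(p[150:390,260:580],None,fx=2.4,fy=2.4)[:,:,::-1])
E
```

```text
clock: 1.1
eef_pos: [559.1, 177.7, 205.2]
eef_rot: [-3.141, -0.0, 3.05]
wrist_force: [0.0, 0.5, -0.2]
finger_gap: 17.3
finger_force: 0.0
clock: 1.5
eef_pos: [569.1, 168.4, 205.5]
eef_rot: [3.142, -0.0, 3.051]
wrist_force: [0.5, 0.1, -1.3]
finger_gap: 0.3
finger_force: 0.0
from [569.1 168.4 205.5] F [ 0.5  0.1 -1.3] t 1.5 delta [-2.6 -2.1 40.5] rv [ 0.    -0.     0.002]
```

View pics/s1.png

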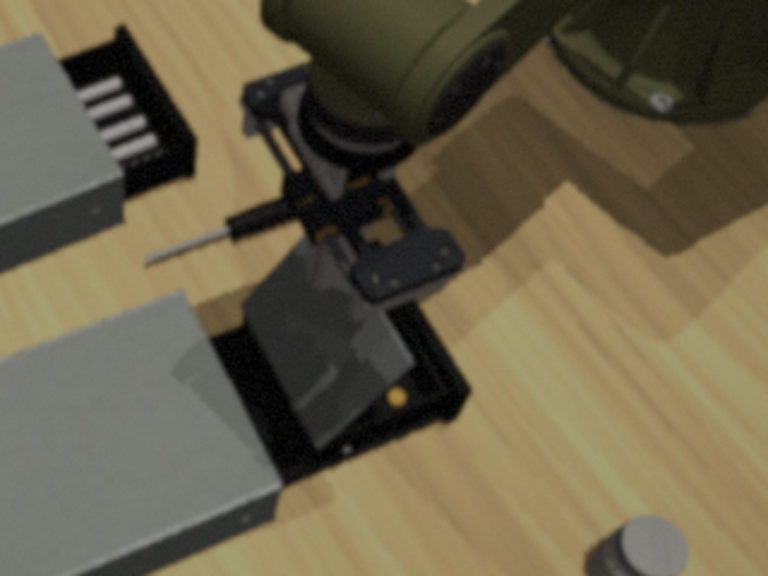

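The fingers are shut and hang just behind and above the raised lid, which is undisturbed (its free edge is at about (410,360) in the crop). Going down behind the outer face.

Converted, 45 mm is 1.8, 68 mm is 2.72.

```bash
echo '[[[-0.08,-0.08,1],[0,0,0]],[[-0.12,-0.08,1.8],[0,0,0]],[[-0.12,-0.08,2.4],[0,0,0]],[[-0.12,-0.08,2.72],[0,0,0]],[[-0.12,-0.08,2.72],[0,0,0]]]' > path.dat && python3 nudge.py path.dat
python3 - <<'E'
from h import *
s=manip.read_state();print(loc(MT,YT,s["eef_pos"]))
E
```

```text
clock: 2.05
eef_pos: [572.0, 165.7, 136.8]
eef_rot: [-3.141, -0.001, 3.051]
wrist_force: [0.1, 0.3, 0.2]
finger_gap: 0.4
finger_force: 0.0
[-63.24421728  -0.36276525]
```

```bash
echo '[[[0.32,0,0],[0,0,0]],[[0.6,0,0],[0,0,0]],[[0.84,0,0],[0,0,0]],[[1.04,0,0.12],[0,0,0]],[[1.2,0,0.24],[0,0,0]]]' > path.dat && python3 nudge.py path.dat
echo '[[[0.12,0,0.12],[0,0,0]],[[0.24,0,0.2],[0,0,0]],[[0.36,0,0.36],[0,0,0]],[[0.48,0,0.52],[0,0,0]],[[0.56,0,0.64],[0,0,0]]]' > path.dat && python3 nudge.py path.dat
python3 - <<'E'
from h import *
s=manip.read_state();print(loc(MT,YT,s["eef_pos"]))
E
```

```text
clock: 2.55
eef_pos: [542.5, 168.0, 131.7]
eef_rot: [3.141, 0.001, 3.05]
wrist_force: [0.4, 0.0, 1.5]
finger_gap: 0.3
finger_force: 0.6
clock: 3.05
eef_pos: [528.5, 169.1, 114.9]
eef_rot: [-3.141, -0.001, 3.05]
wrist_force: [-1.0, 0.4, 1.9]
finger_gap: 0.3
finger_force: 0.6
[-106.90086365   -0.95329748]
```

```bash
echo '[[[0.16,0,0.24],[0,0,0]],[[0.28,0,0.48],[0,0,0]],[[0.44,0,0.72],[0,0,0]],[[0.56,0,0.96],[0,0,0]],[[0.64,0,1.2],[0,0,0]]]' > path.dat && python3 nudge.py path.dat
echo '[[[0.04,0,0.24],[0,0,0]],[[0.08,0,0.48],[0,0,0]],[[0.12,0,0.72],[0,0,0]],[[0.16,0,0.92],[0,0,0]],[[0.16,0,0.96],[0,0,0]]]' > path.dat && python3 nudge.py path.dat
python3 - <<'E'
from h import *
s=manip.read_state();print(loc(MT,YT,s["eef_pos"]))
E
```

```text
clock: 3.55
eef_pos: [512.6, 170.6, 84.9]
eef_rot: [-3.142, -0.0, 3.05]
wrist_force: [0.2, 0.4, 2.1]
finger_gap: 0.8
finger_force: 0.5
clock: 4.05
eef_pos: [508.9, 170.9, 61.2]
eef_rot: [-3.141, -0.0, 3.05]
wrist_force: [-2.6, -0.5, 5.7]
finger_gap: 0.2
finger_force: 3.3
[-126.58396037   -0.92987382]
```

```bash
echo '[[[0,0,0.04],[0,0,0]],[[0,0,0.06],[0,0,0]],[[0,0,0.08],[0,0,0]],[[0,0,0.08],[0,0,0]]]' > path.dat && python3 nudge.py path.dat
echo '[[[0,0,-0.6],[0,0,0]],[[0,0,-1.8],[0,0,0]],[[1.2,0,-3],[0,0,0]],[[3,0,-3.2],[0,0,0]],[[4.8,0,-3.2],[0,0,0]]]' > path.dat && python3 nudge.py path.dat
python3 - <<'E'
from h import *
p,d=manip.camera("top");W=cloud("top",d);cv2.imwrite("pics/t2.png",cv2.resize(p[220:330,200:450],None,fx=3.2,fy=3.2)[:,:,::-1])
L=loc(MT,YT,W);z=W[...,2]
m=(abs(L[...,1])<60)&(L[...,0]>-150)&(L[...,0]<-60)&(z>40)&(z<85)
if m.sum()>20: print(m.sum(),"lid slope,z at hinge",np.polyfit(L[m][:,0]+45,z[m],1))
m=(abs(L[...,1])<70)&(L[...,0]>-200)&(L[...,0]<-165)&(z>60)&(z<76)
print("panel x",m.sum(),np.percentile(L[m][:,0],[2,50,98]) if m.sum() else 0)
go(*wor(MT,YT,(-225,0)),140)
E
```

```text
clock: 4.45
eef_pos: [509.9, 170.9, 61.0]
eef_rot: [3.141, 0.003, 3.05]
wrist_force: [-2.3, -2.9, 15.7]
finger_gap: 0.4
finger_force: 7.8
clock: 4.95
eef_pos: [388.5, 182.0, 140.2]
eef_rot: [3.141, 0.002, 3.049]
wrist_force: [0.4, 0.6, -0.2]
finger_gap: 0.4
finger_force: 0.0
1660 lid slope,z at hinge [-2.50933224e-03  6.04736550e+01]
panel x 162 [-182.26582676 -174.96202311 -165.94470451]
from [382.6 181.9 138.8] F [2.  0.7 0.7] t 5.0 delta [-28.3   1.7  -1.3] rv [0 0 0]
```

View pics/t2.png

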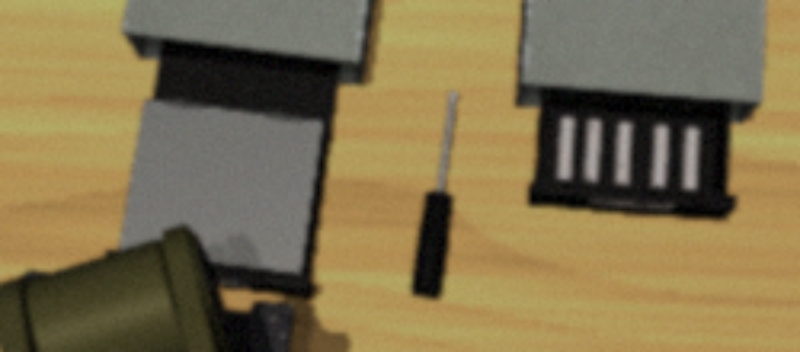

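The lid is flat (slope −0.0025, z 60.5) and the tray panel is still at about −182 mm. The tool is just in front of the panel, at the bottom left of the picture. Going down to push the tray.

Converted, 60 mm is 2.4, 98 mm is 3.92.

```bash
echo '[[[0,0,1.2],[0,0,0]],[[0,0,2.4],[0,0,0]],[[0,0,3.4],[0,0,0]],[[0,0.08,3.92],[0,0,0]],[[0,0.08,3.92],[0,0,0]]]' > path.dat && python3 nudge.py path.dat
echo '[[[-0.6,0,0],[0,0,0]],[[-1.2,0,0],[0,0,0]],[[-1.68,0,0],[0,0,0]],[[-2,0,0],[0,0,0]],[[-2.24,0,0],[0,0,0]]]' > path.dat && python3 nudge.py path.dat
echo '[[[-0.16,0,0],[0,0,0]],[[-0.32,0,0],[0,0,0]],[[-0.48,0,0],[0,0,0]],[[-0.72,0,0],[0,0,0]],[[-1.04,0,0],[0,0,0]]]' > path.dat && python3 nudge.py path.dat
python3 - <<'E'
from h import *
s=manip.read_state();print(loc(MT,YT,s["eef_pos"]))
E
```

```text
clock: 5.5
eef_pos: [388.8, 183.7, 40.0]
eef_rot: [-3.14, -0.003, 3.05]
wrist_force: [-0.6, -0.3, 0.2]
finger_gap: 0.1
finger_force: 0.0
clock: 6.0
eef_pos: [445.8, 178.8, 41.7]
eef_rot: [3.142, -0.0, 3.05]
wrist_force: [-3.8, -0.1, 1.8]
finger_gap: 0.3
finger_force: 1.1
clock: 6.5
eef_pos: [471.5, 176.4, 41.4]
eef_rot: [-3.141, -0.0, 3.05]
wrist_force: [-3.4, 0.1, 1.0]
finger_gap: 0.3
finger_force: 1.5
[-164.28936255    1.09612191]
```

```bash
for i in 1 2; do :; done; echo '[[[-0.48,0,0],[0,0,0]],[[-1.04,0,0],[0,0,0]],[[-1.6,0,0],[0,0,0]],[[-2.16,0,0],[0,0,0]],[[-2.72,0,0],[0,0,0]]]' > path.dat && python3 nudge.py path.dat
echo '[[[-0.56,0,0],[0,0,0]],[[-1.12,0,0],[0,0,0]],[[-1.68,0,0],[0,0,0]],[[-2.16,0,0],[0,0,0]],[[-2.56,0,0],[0,0,0]]]' > path.dat && python3 nudge.py path.dat
echo '[[[-0.24,0,0],[0,0,0]],[[-0.4,0,0],[0,0,0]],[[-0.56,0,0],[0,0,0]],[[-0.68,0,0],[0,0,0]],[[-0.76,0,0],[0,0,0]]]' > path.dat && python3 nudge.py path.dat
python3 - <<'E'
from h import *
s=manip.read_state();print(loc(MT,YT,s["eef_pos"]))
E
```

```text
clock: 7.0
eef_pos: [539.9, 170.2, 41.4]
eef_rot: [3.141, -0.0, 3.05]
wrist_force: [-3.5, 1.9, 2.7]
finger_gap: 0.8
finger_force: 1.6
clock: 7.5
eef_pos: [603.6, 164.3, 41.3]
eef_rot: [3.141, -0.0, 3.05]
wrist_force: [-2.6, 0.9, 2.8]
finger_gap: 0.1
finger_force: 1.5
clock: 8.0
eef_pos: [621.6, 162.5, 41.3]
eef_rot: [-3.141, -0.0, 3.05]
wrist_force: [-2.7, 1.3, -0.1]
finger_gap: 0.2
finger_force: 1.3
[-13.54075841   1.09605514]
```

Not at the stop yet, so I'll creep forward until the force rises.

```bash
echo '[[[-0.08,0,0],[0,0,0]],[[-0.16,0,0],[0,0,0]],[[-0.2,0,0],[0,0,0]],[[-0.24,0,0],[0,0,0]],[[-0.24,0,0],[0,0,0]]]' > path.dat && python3 nudge.py path.dat
echo '[[[-0.04,0,0],[0,0,0]],[[-0.08,0,0],[0,0,0]],[[-0.08,0,0],[0,0,0]]]' > path.dat && python3 nudge.py path.dat
```

```text
clock: 8.5
eef_pos: [624.6, 162.2, 41.2]
eef_rot: [-3.14, -0.008, 3.05]
wrist_force: [-28.5, -0.9, 13.2]
finger_gap: 0.6
finger_force: 14.3
clock: 8.8
eef_pos: [624.6, 162.2, 41.2]
eef_rot: [-3.139, -0.013, 3.051]
wrist_force: [-47.2, -1.2, 23.2]
finger_gap: 0.3
finger_force: 23.6
```

Converted, 10 mm is 0.4, 140 mm is 5.6.

```bash
echo '[[[0.4,0,0],[0,0,0]],[[1.2,0,0],[0,0,0]],[[2.8,0,-1.2],[0,0,0]],[[4.4,0,-2.8],[0,0,0]],[[5.6,0,-4],[0,0,0]]]' > path.dat && python3 nudge.py path.dat
python3 - <<'E'
from h import *
go(*wor(MD,YD,(-150,2)),140,np.pi+YD)
E
```

```text
clock: 9.3
eef_pos: [489.0, 174.7, 142.7]
eef_rot: [3.141, 0.001, 3.05]
wrist_force: [0.3, 0.5, 1.4]
finger_gap: 0.3
finger_force: 0.0
from [489.  174.7 142.7] F [0.3 0.5 1.4] t 9.3 delta [-3.000e-01 -3.254e+02  2.600e+00] rv [ 0.     0.001 -0.054]
```

```bash
echo '[[[0,-1.2,0],[0,0,0]],[[0,-2.8,0],[0,0,-0.4]],[[0,-4.4,0],[0,0,-0.6]],[[0,-6,0],[0,0,-0.8]],[[0,-7.6,0],[0,0,-1.08]]]' > path.dat && python3 nudge.py path.dat
echo '[[[0,-1.6,0],[0,0,0]],[[0,-3.2,0],[0,0,0]],[[0,-4.4,0],[0,0,0]],[[0,-5.2,0],[0,0,0]],[[0,-5.36,0],[0,0,0]]]' > path.dat && python3 nudge.py path.dat
python3 - <<'E'
from h import *
p,d=manip.camera("top");W=cloud("top",d)
L=loc(MT,YT,W);z=W[...,2]
m=(abs(L[...,1])<70)&(L[...,0]>-100)&(L[...,0]<-2)&(z>20)&(z<76); print("stuff left of tray mouth",m.sum(),np.percentile(L[m][:,0],2) if m.any() else 0)
cv2.imwrite("pics/t3.png",cv2.resize(p[150:330,150:530],None,fx=2,fy=2)[:,:,::-1])
s=manip.read_state();print(loc(MD,YD,s["eef_pos"]))
go(*wor(MD,YD,(-150,2)),40,np.pi+YD)
E
```

```text
clock: 9.8
eef_pos: [472.9, -16.1, 142.1]
eef_rot: [-3.141, 0.002, 3.104]
wrist_force: [0.7, 0.4, -0.7]
finger_gap: 0.4
finger_force: 0.0
clock: 10.3
eef_pos: [467.9, -150.3, 141.8]
eef_rot: [-3.141, 0.001, 3.102]
wrist_force: [0.0, 1.4, 0.1]
finger_gap: 0.5
finger_force: 0.0
stuff left of tray mouth 11 -3.0233894736152247
[-141.51744738    2.08924649]
from [ 467.9 -149.6  141.7] F [-0.7 -0.8 -0.7] t 10.35 delta [ 8.600e+00 -1.000e-01  1.017e+02] rv [-0.001  0.001 -0.002]
```

View pics/t3.png

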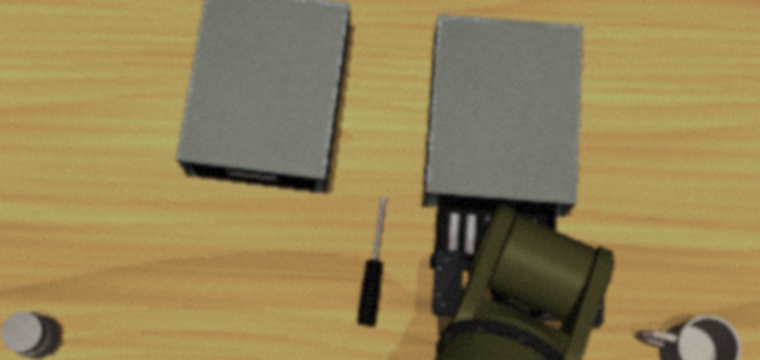

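The tray is home, with its panel flush under the mouth at about (255,180), and the bystanders haven't moved. The tool is in front of the drawer. Lowering and pushing it in.

Converted, 9 mm is 0.36, 101 mm is 4.04.

```bash
echo '[[[0.36,0,1.2],[0,0,0]],[[0.36,0,2.4],[0,0,0]],[[0.36,0,3.4],[0,0,0]],[[0.36,0,4.04],[0,0,0]],[[0.36,0,4.04],[0,0,0]]]' > path.dat && python3 nudge.py path.dat
echo '[[[-0.48,0,0],[0,0,0]],[[-0.96,0,0],[0,0,0]],[[-1.36,0,0],[0,0,0]],[[-1.68,0,0],[0,0,0]],[[-1.92,0,0],[0,0,0]]]' > path.dat && python3 nudge.py path.dat
echo '[[[-0.24,0,0],[0,0,0]],[[-0.48,0,0],[0,0,0]],[[-0.8,0,0],[0,0,0]],[[-1.2,0,0],[0,0,0]],[[-1.6,0,0],[0,0,0]]]' > path.dat && python3 nudge.py path.dat
python3 - <<'E'
from h import *
s=manip.read_state();print(loc(MD,YD,s["eef_pos"]))
E
```

```text
clock: 10.85
eef_pos: [458.0, -146.8, 38.9]
eef_rot: [3.141, -0.003, 3.105]
wrist_force: [-0.5, -0.3, 0.8]
finger_gap: 0.5
finger_force: 0.0
clock: 11.35
eef_pos: [507.4, -149.7, 40.9]
eef_rot: [-3.141, 0.0, 3.104]
wrist_force: [-0.5, 0.1, -0.8]
finger_gap: 0.9
finger_force: 0.0
clock: 11.85
eef_pos: [547.3, -151.5, 40.4]
eef_rot: [-3.142, -0.0, 3.104]
wrist_force: [-3.1, 0.3, 0.5]
finger_gap: 0.2
finger_force: 1.5
[-62.02239322   3.24694716]
```

Converted, -10 mm is -0.4, -44 mm is -1.76.

```bash
echo '[[[-0.4,0,0],[0,0,0]],[[-0.8,0,0],[0,0,0]],[[-1.2,0,0],[0,0,0]],[[-1.52,0,0],[0,0,0]],[[-1.76,0,0],[0,0,0]]]' > path.dat && python3 nudge.py path.dat
echo '[[[-0.12,0,0],[0,0,0]],[[-0.2,0,0],[0,0,0]],[[-0.28,0,0],[0,0,0]],[[-0.36,0,0],[0,0,0]],[[-0.36,0,0],[0,0,0]]]' > path.dat && python3 nudge.py path.dat
```

```text
clock: 12.35
eef_pos: [591.3, -153.2, 40.3]
eef_rot: [-3.142, -0.0, 3.104]
wrist_force: [-3.4, -1.7, 0.7]
finger_gap: 0.2
finger_force: 1.4
clock: 12.85
eef_pos: [599.8, -153.3, 40.4]
eef_rot: [3.141, 0.0, 3.104]
wrist_force: [-0.3, -0.7, -0.0]
finger_gap: 0.3
finger_force: 0.4
```

Converted, -4 mm is -0.16, -3 mm is -0.12.

```bash
echo '[[[-0.04,0,0],[0,0,0]],[[-0.08,0,0],[0,0,0]],[[-0.12,0,0],[0,0,0]],[[-0.16,0,0],[0,0,0]],[[-0.16,0,0],[0,0,0]]]' > path.dat && python3 nudge.py path.dat
```

```text
clock: 13.35
eef_pos: [600.1, -153.3, 40.4]
eef_rot: [3.14, -0.009, 3.104]
wrist_force: [-34.3, 2.4, 19.0]
finger_gap: 0.1
finger_force: 17.4
```

The drawer is at its stop. Backing away and checking.

```bash
echo '[[[0.4,0,0],[0,0,0]],[[1.2,0,0],[0,0,0]],[[3,0,-0.8],[0,0,0]],[[4.8,0,-2],[0,0,0]],[[6.4,0,-3.2],[0,0,0]]]' > path.dat && python3 nudge.py path.dat
echo '[[[1.6,0,-1.6],[0,0,0]],[[2.8,0,-2.4],[0,0,0]],[[3.6,0,-3.2],[0,0,0]],[[3.6,0,-3.2],[0,0,0]]]' > path.dat && python3 nudge.py path.dat
echo '[[[0,0,0],[0,0,0]],[[0,0,0],[0,0,0]],[[0,0,0],[0,0,0]]]' > path.dat && python3 nudge.py path.dat
python3 - <<'E'
from h import *
p,d=manip.camera("scene");cv2.imwrite("pics/s4.png",p[:,:,::-1])
W=cloud("scene",d);z=W[...,2]
for t,M,Y in(("tray",MT,YT),("drawer",MD,YD)):
    L=loc(M,Y,W);m=(abs(L[...,1])<65)&(abs(L[...,0])<40)&(z>20)&(z<55);print(t,m.sum(),np.percentile(L[m][:,0],[5,50,95]) if m.any() else 0)
E
```

```text
clock: 13.85
eef_pos: [445.3, -147.2, 118.5]
eef_rot: [3.141, -0.0, 3.104]
wrist_force: [0.4, -0.5, 1.1]
finger_gap: 0.3
finger_force: 0.0
clock: 14.25
eef_pos: [356.8, -144.6, 200.9]
eef_rot: [-3.139, 0.006, 3.103]
wrist_force: [0.2, -0.7, -0.5]
finger_gap: 0.3
finger_force: 0.0
clock: 14.55
eef_pos: [357.3, -144.0, 197.1]
eef_rot: [3.141, -0.001, 3.104]
wrist_force: [0.9, -0.4, -0.1]
finger_gap: 0.8
finger_force: 0.0
tray 0 0
drawer 0 0
```

View pics/s4.png

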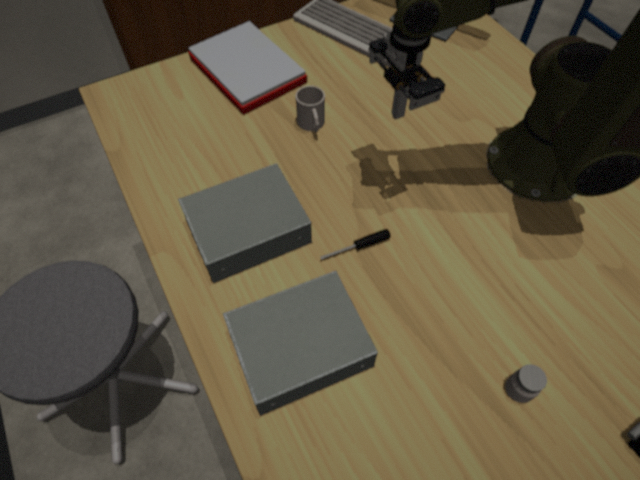

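Both pull-outs are home: no panel shows outside either mouth, around (370,345) and (310,225). The screwdriver, jar and mug are at their original pixels, and the arm is clear.

```bash
python3 -c "
from cell import manip
print(manip.sign_off())"
```

```text
the job is handed in; nothing more can be done
None
```

I shut the lid, then pushed the tray and the drawer home against their stops, and handed the job in at about 14.6 s of the 58 s; the last picture shows both closed and the screwdriver, jar and mug where they were, but the hand-in returned no verdict.

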